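# Seat a chambered slide in the corner of the imager's slide holder

## Robot

A 6-joint arm with a two-finger parallel gripper is mounted at the origin on the work surface. World frame = base frame: x ahead of the robot, y to its left, z up, the work surface at z = 0. Lengths are in m, angles in rad, forces in N, time in s.
With the tool pointing down it reaches from about 0.35 to 0.975 m from the base axis. Payload 17.4 kg.
Tool frame: the origin (TCP) lies midway between the tips of the shut fingers; the grasp point (between the pads) lies 19 mm behind it; z points along the fingers, y is the line along which they close (so a half turn about z gives the same grasp; the last joint's range is limited). The gripper opens to 85 mm and grips with 20 to 120 N. Pads are 22 mm wide; open, the fingers measure 114 mm over their backs; the gripper's body (76 mm by 85 mm) begins 54 mm behind the grasp point. The pads swing forward as they close: fully open they stand 13 mm farther back than shut.
Start: joints at [1.138, 0.116, 1.442, -0, 1.584, -0.038], TCP at [0.26, 0.623, 0.231] pointing down, gripper open.
Joint ranges: [-2.83, 2.83], [-0.83, 2.19], [0.07, 2.5], [-1.14, 4.28], [0.01, 3], [-2.97, 2.97]. Speed limits (rad/s): [1.89, 1.89, 2.22, 3.14, 3.14, 3.14].

## Interface

Orientations are given as a unit quaternion [x, y, z, w].
In Python, from bench import arm gives the robot as it stands. The module is installed in compiled form; this text tells all that it offers.
- The arm moves only by the tool step_arm, never from a script. Its arguments are lists of equal length, an entry for each row: "travel": the shift along the tool's x, y, z as a fraction of full scale, a list of three; "angular": the turn, a rotation vector about the tool's x, y, z as a fraction of full scale, a list of three; "hand": the gripper's target within -1 to 1 (shut at 1, half-way at 0, fully open at -1). In form: {"travel": [[x, y, z], ...], "angular": [[ax, ay, az], ...], "hand": [hand, ...]}. A call has 1 to 12 rows; each row shifts and turns the commanded pose from where the row before left it, along the tool's axes as they then stand; what a row does not reach is not made up. Full scale, the value 1, is 2 cm for a shift and 45 degrees for a turn. A row lasts 1/12 s, in which the tool goes at most 41.7 mm and 7.16 degrees, less where a joint would pass 70% of its speed; a pose out of reach is approached as far as the arm can. A call with a number of a shift or a turn outside -1 to 1 is refused whole. A call with a gripper value outside its range is refused whole. The fingers move at their own pace and stop on an object; "grip_force" is the grip in N (left out, the last holds). Time passes only in rows, so rows that do not move let the fingers close. It gives the time, the measured TCP pose, the force, the opening and the grip force at its end, in the units of the state.
- arm.observe(): the state, without advancing time (a new reading comes with each control period).
- arm.snapshot(name): name is "side" or "top" or "wrist"; returns a dict with "pixels" (400x640x3 uint8, red, green, blue), "range_z" (400x640 float32, m along the optical axis (not along the pixel's ray), 0 where there is no reading), "mtx" (3x3 intrinsics, pixels), "dist" ([k1, k2, p1, p2, k3] as OpenCV has them; the pictures are not rectified), "rvec" (rotation vector, rad) and "tvec" (3), from world to camera coordinates, as OpenCV has them. Camera axes: x right, y down, z forward; pixel columns grow to the right and rows downward; lengths in m; the calibration is good to about 2 mm. A picture is of the moment at which its call begins.
- arm.hand_in(): hands the job in; it is judged then, once.
The state is a dict: "time_s": time; "qpos": joint angles; "dq": joint speeds; "joint_efforts": joint torques, N m; "tcp_pos": TCP position; "orientation": TCP orientation; "wrist_force": force on the tool from outside, world axes, zero at the start; "moment": the same for the moment, N m; "gripper_width": finger opening in m; "finger_force": force on a finger pad.
Only numpy, scipy, OpenCV 4.12 (cv2) and the standard library are available. Lean on these libraries where they do the work, as an engineer would, in place of code of your own. Each camera call takes 0.05 s, during which the arm holds its last target. There are 200 camera calls.

## Task

The chambered slide has been left askew on the stage of the imager. Without picking it up, push it with your fingertips until its long side lies flat against the back bar of the slide holder, there where it is, short of the pocket; then, keeping it against the bar, slide it along into the corner pocket until it is fully home against both the bar and the end stop, and let go of it there. Do not disturb the dish and the cap on the stage or the other loose things on the bench.

Things in the scene. Friction and masses are not known exactly. Their poses are not given: they have to be found in the camera images.
- imager: White box-shaped inverted imager fixed on the bench, 260 (x) x 360 (y) x 110 mm. Origin: centre of its underside. Its flat dark top, 110 mm up, is the stage (244 x 344 mm), carrying an aluminium slide holder 8 mm high: back bar, end stop and toe in one fixed piece. Its +y runs along the bar to the pocket, its +x across the stage to the bar, away from the robot. Yawed up to 15 degrees.
- slide: Milky-white eight-well chambered slide, loose on the stage, 26 (x) x 76 (y) mm, 25 to 50 g: base 7 mm thick, well block on it 23.5 x 60 mm, up to 14 mm high, from y = -23.5 to +36.5 mm; label shelf at the -y end. Origin: centre of its underside. Its +y points within 20 degrees of the imager's +y. Under 1 N slides it. Home: at x +27, y +27, z +110 mm in the imager's frame, axes parallel.
- pocket_corner (a point): Corner of the pocket at stage level, where the bar's front face meets the stop's inner face (imager frame x +40, y +65, z +110 mm; axes as the imager's). The stop is 14 mm thick and crosses the bar's +y end, from the bar to x +1 mm. A slide that is home has its origin 13 mm before this point in x and 38 mm before it in y.
- bar_end (a point): Free end of the back bar's front face at stage level (imager frame x +40, y -145, z +110 mm). The bar is straight, 12 mm thick, and runs from here 210 mm along +y to the pocket corner; its front face looks to -x, towards the robot.
- toe_nose (a point): Foremost point of the toe at stage level (imager frame x +6, y +44, z +110 mm): a low wall 10 mm thick, parallel to the bar, from the end stop 21 mm back to this round nose (5 mm radius). Between toe and bar the pocket is 29 mm wide, closed at the stop, open towards -y and at the top.
- dish: Bystander: pale clear round culture dish, 40 mm diameter, 13 mm high, loose on the stage (in front of the pocket or behind the bar); origin: centre of its underside. Leave it alone.
- cap: Bystander: grey round objective cap, 33 mm diameter, 17 mm high, loose on the stage (the other of those two places); origin: centre of its underside. Leave it alone.
- light_cover: Bystander: dark light-shield cover with a bent steel handle, 200 x 230 x 49 mm (73 mm with the handle), loose on the bench to the left of the imager; origin: centre of its underside.
- tip_box: Bystander: pipette-tip box, blue with a clear lid, 122 (its x) x 84 x 78 mm high, loose on the bench to the left of the imager; origin: centre of its underside.
- wash_bottle: Bystander: white bottle, 64 mm diameter, 160 mm high, loose on the bench to the right; origin: centre of its underside.
- jar: Bystander: lidded clear jar, 54 mm diameter, 75 mm high, loose on the bench to the right; origin: centre of its underside.
- pen: Bystander: marker pen, 139 mm long (its x), 13 mm thick, lying loose on the bench to the right; origin: under its middle.
Not all that is in view belongs to the job. There is more than one size of the slide; the one meant has the size given above.

How it is judged:
By the outcome, as a careful person would: the job done as asked, in the order asked, and still so for the second after the job is handed in, with the robot touching nothing.
It also fails if it takes over 48 s, if anything falls off the work surface, if the arm or the gripper's body presses on something with over 40 N, if the wrist force passes 120 N, or if a joint passes its speed limit or range.

## Working session

There is one attempt and no reset: what is moved stays moved. The work goes in short steps, Python scripts to look and compute and a tool call to move; the robot and the scene stay as the last step left them, time stands still between calls to the robot, and variables do not carry over. Pictures are saved under pics/ and viewed, at most 10 in all, crops included, and the job is handed in when it is done.

Besides the shell and the picture viewer there is one more tool, called after ">>>" by a JSON object that holds its "fn" and its "kwargs". step_arm: Moves the arm, as the interface text tells. Its arguments: {"type":"object","properties":{"travel":{"type":"array","items":{"type":"array","items":{"type":"number","minimum":-1,"maximum":1}}},"angular":{"type":"array","items":{"type":"array","items":{"type":"number","minimum":-1,"maximum":1}}},"hand":{"type":"array","items":{"type":"number"}},"grip_force":{"type":"number"}},"required":["travel","angular","hand"]}

```bash
mkdir -p pics; cat > h.py <<'E'
import numpy as np, cv2
from bench import arm
def snap(n):
    s=arm.snapshot(n); s['R']=cv2.Rodrigues(np.array(s['rvec'],float))[0]; return s
def cloud(s):
    h,w=s['range_z'].shape
    g=np.stack(np.meshgrid(np.arange(w),np.arange(h)),-1).reshape(-1,1,2).astype(np.float32)
    u=cv2.undistortPoints(g,np.array(s['mtx']),np.array(s['dist'])).reshape(h,w,2)
    z=s['range_z']; P=np.dstack([u[...,0]*z,u[...,1]*z,z])
    W=(P-np.array(s['tvec']).reshape(3))@s['R']; W[z==0]=np.nan; return W
def save(s,f): cv2.imwrite('pics/'+f,s['pixels'][...,::-1])
E
python3 - <<'E'
from h import *
o=arm.observe(); print(o)
for n in('top','side'):
    s=snap(n); save(s,n+'0.png'); np.savez(n+'0.npz',W=cloud(s),px=s['pixels'])
    print(n,-s['R'].T@np.array(s['tvec']).reshape(3))
E
```

```text
{'time_s': 0.0, 'qpos': array([ 1.13817663e+00,  1.16506641e-01,  1.44224720e+00,  1.92109282e-05,
        1.58399437e+00, -3.78220550e-02]), 'dq': array([ 0.00239999,  0.00123881,  0.00025584,  0.00154001,  0.00012795,
       -0.00039154]), 'joint_efforts': array([-4.44353980e-03, -7.31952667e+01, -6.32502437e+01, -3.04718660e-04,
        6.17870028e-03, -8.24673748e-05]), 'tcp_pos': array([0.25956064, 0.6229044 , 0.23055946]), 'orientation': array([ 1.96119182e-01,  9.80579896e-01, -5.59628971e-04, -1.43995817e-04]), 'wrist_force': array([-0.23961457,  0.16934296, -0.41637464]), 'moment': array([ 0.03011536,  0.05143251, -0.02617137]), 'finger_force': 0.0, 'gripper_width': 0.0848076915020625}
top [0.43158726 0.00780307 1.22448336]
side [-0.02410646 -0.94049474  1.35448772]
```

View pics/top0.png

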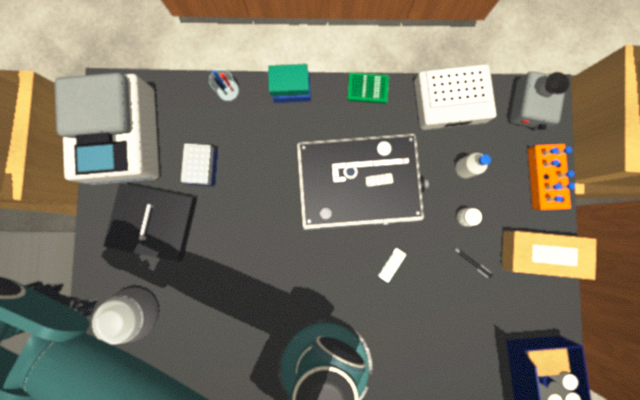

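View pics/side0.png

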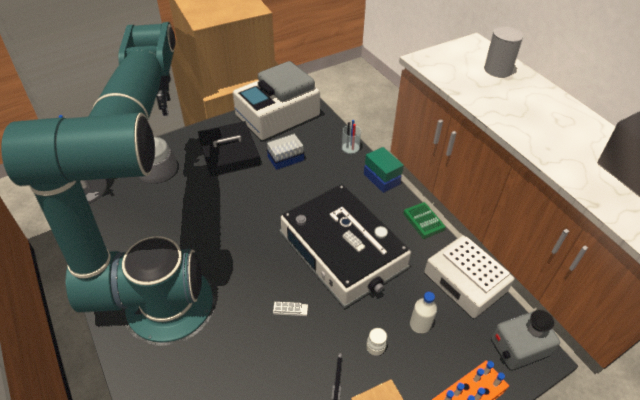

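The top view shows the imager at about (361,181). The bar runs from (335,170) to (409,160), with the stop and pocket at its left end. Candidate slides are the one on the stage at (379,180) and another on the bench at (392,265). The one on the stage fits the description; I'll check its size and enlarge it. The round objects are at (350,172), (384,148) and (325,213).

```bash
python3 - <<'E'
from h import *
d=np.load('top0.npz');W,px=d['W'],d['px']
z=W[...,2]; m=((z>.095)&(z<.14)); m[:, :285]=0;m[:,440:]=0;m[:125]=0;m[240:]=0
n,l,st,_=cv2.connectedComponentsWithStats(m.astype(np.uint8)); k=1+st[1:,4].argmax(); m=l==k
P=W[m][:,:2].astype(np.float32); r=cv2.minAreaRect(P*1000); print('imager',r, np.median(z[m]))
def rect(nm,x0,x1,y0,y1,th,zmin=-1):
    g=px.min(2).astype(int); q=np.zeros_like(m); q[y0:y1,x0:x1]=1; q&=(g>th)&(z>zmin)
    P=W[q]; print(nm,cv2.minAreaRect(P[:,:2].astype(np.float32)*1000),np.median(P[:,2]),q.sum())
rect('slide',362,397,172,190,150); rect('bench slide',375,410,245,285,150)
c=px[130:235,290:430]; cv2.imwrite('pics/crop0.png',cv2.resize(c,None,fx=5.5,fy=5.5,interpolation=cv2.INTER_CUBIC)[...,::-1])
for u,v in((350,172),(384,148),(325,213),(379,180),(380,164)): print(u,v,W[v,u])
E
```

```text
imager ((573.5565185546875, -95.77566528320312), (257.12158203125, 356.4691162109375), 4.91535758972168) 0.11004299339103117
slide ((573.6187744140625, -152.9295196533203), (32.277374267578125, 80.68354034423828), 8.470311164855957) 0.12197666230385448 291
bench slide ((314.0195617675781, -210.19808959960938), (43.2009391784668, 109.7018814086914), 56.90461349487305) 0.016350273360692454 453
350 172 [ 0.59488649 -0.06752732  0.11049232]
384 148 [ 0.66554951 -0.16635794  0.12224399]
325 213 [0.47203948 0.00517448 0.12655785]
379 180 [ 0.57005226 -0.15113008  0.12606527]
380 164 [ 0.61960708 -0.1561447   0.11179827]
```

View pics/crop0.png

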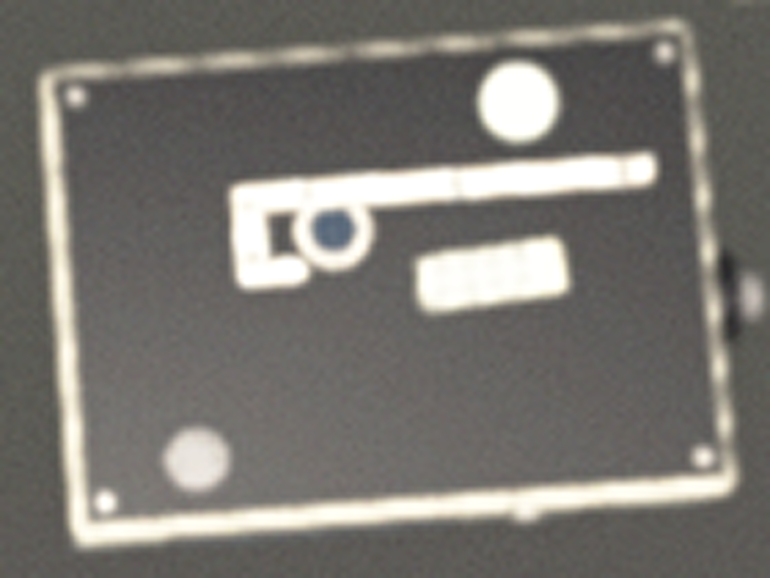

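The crop shows the slide at (492,273) in front of the bar, with its left end slightly farther from the bar. The white/blue ring at (333,230) is flush with the stage, so it's the objective opening. The cap is at (195,460) and the dish at (518,100). The slide on the stage measures about 32x80 mm, against 43x110 mm for the one on the bench. Allowing for pixel bleed, the stage one is the 26x76 slide meant.

Next I move above it with the fingers shut and look with the wrist camera.

>>> {"fn": "step_arm", "kwargs": {"travel": [[0,0,0],[0,0,0],[0,0,0],[0,0,0],[-0.24,-0.98,0],[-0.24,-0.98,0],[-0.24,-0.98,0],[-0.24,-0.98,0],[-0.24,-0.98,0],[-0.24,-0.98,0],[-0.24,-0.98,0],[-0.24,-0.98,0]], "angular": [[0,0,-0.153],[0,0,-0.153],[0,0,-0.153],[0,0,-0.153],[0,0,0],[0,0,0],[0,0,0],[0,0,0],[0,0,0],[0,0,0],[0,0,0],[0,0,0]], "hand": [1,1,1,1,1,1,1,1,1,1,1,1]}}

```text
time_s: 1.1
tcp_pos: [0.3114, 0.4691, 0.2309]
orientation: [-0.043, 0.999, -0.0, -0.0]
wrist_force: [0.7, 0.3, 0.4]
gripper_width: -0.0002
finger_force: 0.0
```

>>> {"fn": "step_arm", "kwargs": {"travel": [[-0.24,-0.98,0],[-0.24,-0.98,0],[-0.24,-0.98,0],[-0.24,-0.98,0],[-0.24,-0.98,0],[-0.24,-0.98,0],[-0.24,-0.98,0],[-0.24,-0.98,0],[-0.24,-0.98,0],[-0.24,-0.98,0],[-0.24,-0.98,0],[-0.24,-0.98,0]], "angular": [[0,0,0],[0,0,0],[0,0,0],[0,0,0],[0,0,0],[0,0,0],[0,0,0],[0,0,0],[0,0,0],[0,0,0],[0,0,0],[0,0,0]], "hand": [1,1,1,1,1,1,1,1,1,1,1,1]}}

```text
time_s: 2.1
tcp_pos: [0.3889, 0.2398, 0.2311]
orientation: [-0.043, 0.999, -0.0, -0.0]
wrist_force: [-0.3, 0.6, -0.8]
gripper_width: 0.0001
finger_force: 0.0
```

>>> {"fn": "step_arm", "kwargs": {"travel": [[-0.24,-0.98,0],[-0.24,-0.98,0],[-0.24,-0.98,0],[-0.24,-0.98,0],[-0.24,-0.98,0],[-0.24,-0.98,0],[-0.24,-0.98,0],[-0.24,-0.98,0],[-0.24,-0.98,0],[-0.24,-0.98,0],[-0.24,-0.98,0],[-0.24,-0.98,0]], "angular": [[0,0,0],[0,0,0],[0,0,0],[0,0,0],[0,0,0],[0,0,0],[0,0,0],[0,0,0],[0,0,0],[0,0,0],[0,0,0],[0,0,0]], "hand": [1,1,1,1,1,1,1,1,1,1,1,1]}}

```text
time_s: 3.1
tcp_pos: [0.4665, 0.0103, 0.2311]
orientation: [-0.043, 0.999, 0.0, -0.0]
wrist_force: [-0.2, 0.4, -0.3]
gripper_width: 0.0004
finger_force: 0.0
```

>>> {"fn": "step_arm", "kwargs": {"travel": [[-0.24,-0.98,0],[-0.24,-0.98,0],[-0.24,-0.98,0],[-0.24,-0.98,0],[-0.24,-0.98,0],[-0.24,-0.98,0],[-0.24,-0.98,0],[0,0,0],[0,0,0]], "angular": [[0,0,0],[0,0,0],[0,0,0],[0,0,0],[0,0,0],[0,0,0],[0,0,0],[0,0,0],[0,0,0]], "hand": [1,1,1,1,1,1,1,1,1]}}

```text
time_s: 3.85
tcp_pos: [0.5116, -0.1231, 0.2308]
orientation: [-0.042, 0.999, 0.0, -0.001]
wrist_force: [-0.7, -0.2, -0.0]
gripper_width: 0.0002
finger_force: 0.0
```

```bash
python3 - <<'E'
from h import *
s=snap('wrist'); save(s,'w1.png'); W=cloud(s); np.savez('w1.npz',W=W,px=s['pixels'])
o=arm.observe(); print(o['tcp_pos'],o['orientation'],o['gripper_width'],-s['R'].T@np.array(s['tvec']).reshape(3))
E
```

```text
[ 0.51152014 -0.1224415   0.23092984] [-4.26119182e-02  9.99091616e-01  1.93877718e-04 -3.59299311e-04] 0.00025287582066053487 [ 0.43056943 -0.12975236  0.37309133]
```

View pics/w1.png

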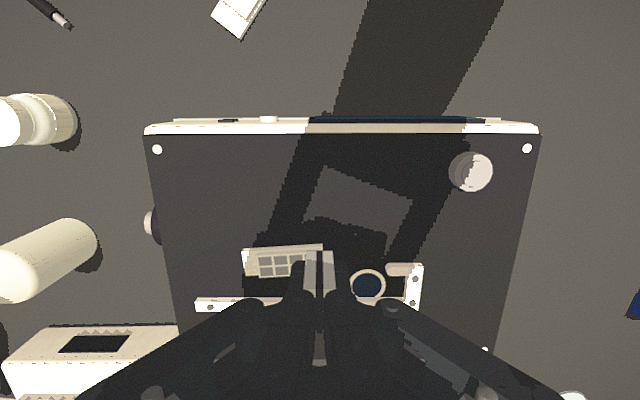

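The wrist view shows the slide at (285,262), with its label shelf at the left (−y) end. The toe and stop are at (405,285), the ring at (367,285), and the fingers cover the middle at (318,290). I'll fit everything from the depth.

```bash
cat >> h.py <<'E'
def fit(W):
    "imager-frame fits from a wrist cloud"
    z=W[...,2]; top=(z>.107)&(z<.113)
    P=W[top]; P=P[(abs(P[:,0]-.5735)<.16)&(abs(P[:,1]+.096)<.22)]
    return cv2.minAreaRect((P[:,:2]*1000).astype(np.float32)),np.median(P[:,2])
def toI(P,o,yaw):
    c,s=np.cos(yaw),np.sin(yaw); d=P[...,:2]-np.array(o); return np.stack([d[...,0]*c+d[...,1]*s,-d[...,0]*s+d[...,1]*c],-1)
E
python3 - <<'E'
from h import *
W=np.load('w1.npz')['W']; print(fit(W))
o=(.57355,-.09578);yaw=np.deg2rad(4.915)
I=toI(W,o,yaw)*1000; z=W[...,2]
v,u=np.mgrid[:400,:640]
def rep(nm,m):
    P=I[m]; print(nm,m.sum(),np.nanpercentile(P,[1,50,99],axis=0).round(1).tolist(),np.median(z[m]).round(4))
rep('stop/toe',(z>.115)&(z<.121)&(u>380)&(u<430)&(v>255)&(v<315))
b=(z>.115)&(z<.121)&(u>190)&(u<270)&(v>290)&(v<315); rep('bar',b)
# front (robot-facing) top edge of bar
for y0 in range(-145,-60,12):
    q=I[b]; q=q[abs(q[:,1]-y0)<4]; print(y0, np.percentile(q[:,0],[2,98]).round(1) if len(q) else None, end=' ')
print()
sl=(z>.1145)&(z<.13)&(u>235)&(u<335)&(v>240)&(v<283)
rep('slide',sl); r=cv2.minAreaRect(I[sl].astype(np.float32)); print(r)
for lo,hi in((.1145,.119),(.119,.1235),(.1235,.13)):
    m=sl&(z>lo)&(z<hi); rep(str(lo),m); print(cv2.minAreaRect(I[m].astype(np.float32)))
E
```

```text
(((574.27978515625, -96.27958679199219), (244.5043487548828, 345.7605285644531), 5.033053874969482), np.float64(0.10961647004469756))
stop/toe 857 [[1.2, 43.8], [14.7, 67.9], [48.5, 77.5]] 0.1177
bar 422 [[40.5, -146.0], [44.7, -127.2], [53.2, -71.6]] 0.1175
-145 [40.9 52.7] -133 [41.  52.8] -121 [40.7 52.2] -109 [40.9 46.4] -97 None -85 None -73 [40.4 45.5] -61 None 
slide 1567 [[-18.6, -92.8], [-8.4, -64.3], [10.0, -21.5]] 0.123
((-3.855952262878418, -55.71573257446289), (26.64528465270996, 76.24803161621094), 4.263686180114746)
0.1145 559 [[-19.0, -93.5], [-11.1, -82.8], [11.1, -19.6]] 0.1166
((-3.855952262878418, -55.71573257446289), (26.64528465270996, 76.24803161621094), 4.263686180114746)
0.119 422 [[-17.6, -78.6], [-9.5, -59.3], [8.9, -24.8]] 0.123
((-4.445280075073242, -49.3600959777832), (24.56671714782715, 59.54396057128906), 4.508536338806152)
0.1235 586 [[-16.8, -78.5], [-5.9, -60.4], [8.2, -34.3]] 0.124
((-4.087154388427734, -55.65901184082031), (24.314870834350586, 46.3696403503418), 4.195226192474365)
```

The slide measures 26.6 x 76.2 mm, so its identity is confirmed. In the imager frame it sits at (−4.7, −55), yawed +4°. I'll come down in front of it.

>>> {"fn": "step_arm", "kwargs": {"travel": [[0,-0.82,0],[0,-0.81,0],[0,0,1],[0,0,1],[0,0,1],[0,0,1],[0,0,0.8],[0,0,0.5],[0,0,0],[0,0,0]], "angular": [[0,0,-0.003],[0,0,0],[0,0,0],[0,0,0],[0,0,0],[0,0,0],[0,0,0],[0,0,0],[0,0,0],[0,0,0]], "hand": [1,1,1,1,1,1,1,1,1,1]}}

```text
time_s: 4.73
tcp_pos: [0.5145, -0.1545, 0.1257]
orientation: [-0.044, 0.999, 0.0, -0.0]
wrist_force: [0.3, -0.1, 0.4]
gripper_width: -0.0002
finger_force: 0.0
```

```bash
cat >> h.py <<'E'
O=(.5743,-.0963); YAW=np.deg2rad(5.03)
def tcp():
    o=arm.observe(); q=o['orientation']
    print('tcp imager mm',(toI(o['tcp_pos'],O,YAW)*1000).round(1),'z',(o['tcp_pos'][2]*1000).round(1),'yaw',round(2*np.degrees(np.arctan2(q[1],q[0]))-90,2),'F',o['wrist_force'].round(1),'t',o['time_s'])
E
python3 -c "
from h import *
tcp()"
```

```text
tcp imager mm [-64.6 -52.7] z 125.7 yaw 95.08 F [ 0.3 -0.1  0.4] t 4.7333
```

>>> {"fn": "step_arm", "kwargs": {"travel": [[0,0,0.36],[0,0,0.2],[-0.4,0,0],[-0.4,0,0],[-0.4,0,0],[-0.4,0,0],[-0.15,0,0],[-0.15,0,0],[-0.15,0,0],[-0.15,0,0],[-0.15,0,0],[-0.15,0,0]], "angular": [[0,0,0],[0,0,0],[0,0,0],[0,0,0],[0,0,0],[0,0,0],[0,0,0],[0,0,0],[0,0,0],[0,0,0],[0,0,0],[0,0,0]], "hand": [1,1,1,1,1,1,1,1,1,1,1,1]}}

```text
time_s: 5.73
tcp_pos: [0.5645, -0.1505, 0.1142]
orientation: [-0.044, 0.999, -0.0, 0.0]
wrist_force: [-0.5, -0.1, -0.1]
gripper_width: 0.0001
finger_force: 0.2
```

>>> {"fn": "step_arm", "kwargs": {"travel": [[-0.15,0,0],[-0.15,0,0],[-0.15,0,0],[-0.1,0,0],[-0.1,0,0],[0,0,0]], "angular": [[0,0,0],[0,0,0],[0,0,0],[0,0,0],[0,0,0],[0,0,0]], "hand": [1,1,1,1,1,1]}}

```text
time_s: 6.23
tcp_pos: [0.5776, -0.1494, 0.1141]
orientation: [-0.044, 0.999, 0.0, 0.0]
wrist_force: [-0.3, -0.3, -0.1]
gripper_width: 0.0004
finger_force: 0.0
```

```bash
cat >> h.py <<'E'
def slide(n,name=None):
    s=snap(n); 
    if name: save(s,name)
    W=cloud(s); I=toI(W,O,YAW)*1000; z=W[...,2]*1000
    m=(z>113.5)&(z<126)&(I[...,0]<39)&(I[...,0]>-25)&(I[...,1]>-110)&(I[...,1]<64)
    np.savez(n+'_last.npz',I=I,z=z,px=s['pixels'])
    return s,I,z,m
E
python3 - <<'E'
from h import *
tcp()
s,I,z,m=slide('wrist','w2.png')
E
```

```text
tcp imager mm [ -1.4 -53.1] z 114.1 yaw 95.06 F [-0.3 -0.3 -0.1] t 6.2333
```

View pics/w2.png

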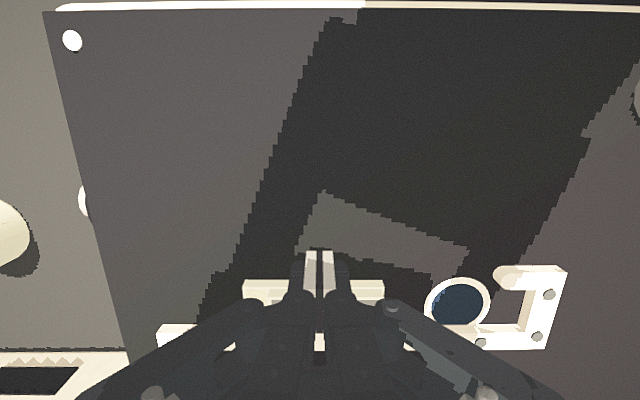

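The slide's near edge lies at v≈281, from u=243 to 385, parallel to the bar and just ahead of the fingers. A few more mm should seat it.

>>> {"fn": "step_arm", "kwargs": {"travel": [[-0.08,0,0],[-0.08,0,0],[-0.05,0,0],[0,0,0]], "angular": [[0,0,0],[0,0,0],[0,0,0],[0,0,0]], "hand": [1,1,1,1]}}

```text
time_s: 6.62
tcp_pos: [0.5816, -0.149, 0.1141]
orientation: [-0.044, 0.999, -0.0, 0.0]
wrist_force: [-0.1, -0.1, -0.3]
gripper_width: -0.0003
finger_force: 0.0
```

```bash
cat >> h.py <<'E'
def edge(I,z,ys,pos,zr=(113.5,126)):
    "robot-facing edge x' of things on the stage at given y' "
    out=[]
    for y in ys:
        q=(z>zr[0])&(z<zr[1])&(abs(I[...,1]-y)<2)&(I[...,0]>-30)&(I[...,0]<60)
        out.append((y,round(float(np.percentile(I[q][:,0],2)),1),int(q.sum())) if q.sum()>3 else (y,None))
    print(pos,out)
E
python3 - <<'E'
from h import *
tcp(); s,I,z,m=slide('wrist')
edge(I,z,(-92,-88,-84,-80,-76,-30,-26,-22),'slide'); edge(I,z,(-140,-134,-128,-122,-116,-10,0),'bar')
E
```

```text
tcp imager mm [  2.7 -53.1] z 114.1 yaw 95.05 F [-0.1 -0.1 -0.3] t 6.6167
slide [(-92, 13.1, 107), (-88, 12.9, 112), (-84, 13.3, 143), (-80, 13.2, 137), (-76, 13.2, 152), (-30, 13.4, 154), (-26, 13.6, 161), (-22, 13.6, 119)]
bar [(-140, 39.6, 136), (-134, 39.5, 97), (-128, 39.2, 63), (-122, 39.7, 10), (-116, None), (-10, None), (0, None)]
```

>>> {"fn": "step_arm", "kwargs": {"travel": [[-0.03,0,0],[-0.03,0,0],[0,0,0]], "angular": [[0,0,0],[0,0,0],[0,0,0]], "hand": [1,1,1]}}

```text
time_s: 6.92
tcp_pos: [0.5823, -0.149, 0.114]
orientation: [-0.044, 0.999, -0.0, -0.001]
wrist_force: [-4.4, -0.4, 1.6]
gripper_width: 0.0003
finger_force: 2.1
```

```bash
python3 - <<'E'
from h import *
tcp(); s,I,z,m=slide('wrist')
edge(I,z,(-92,-88,-84,-80,-76,-30,-26,-22),'slide')
E
```

```text
tcp imager mm [  3.4 -53.2] z 114.0 yaw 95.06 F [-4.4 -0.4  1.6] t 6.9167
slide [(-92, 13.6, 111), (-88, 13.7, 113), (-84, 13.7, 141), (-80, 13.7, 132), (-76, 13.6, 162), (-30, 13.9, 156), (-26, 13.8, 171), (-22, 13.7, 130)]
```

The force has risen to 4.4 N and the near edge reads 13.7 mm at both ends, which is parallel to the bar, so the slide is flat against it. I'll back off, go round to the −y end and check.

>>> {"fn": "step_arm", "kwargs": {"travel": [[0.2,0,0],[0.55,0,0],[0,-0.86,0],[0,-0.86,0],[0,-0.86,0],[0,-0.86,0],[-0.92,0,0],[-0.75,0,0],[-0.18,0,0],[0,0,0]], "angular": [[0,0,0],[0,0,0],[0,0,0],[0,0,0],[0,0,0],[0,0,0],[0,0,0],[0,0,0],[0,0,0],[0,0,0]], "hand": [1,1,1,1,1,1,1,1,1,1]}}

```text
time_s: 7.8
tcp_pos: [0.6108, -0.2156, 0.1138]
orientation: [-0.044, 0.999, 0.0, -0.0]
wrist_force: [-0.5, 0.7, -1.0]
gripper_width: -0.0001
finger_force: 0.0
```

```bash
python3 - <<'E'
from h import *
tcp(); s,I,z,m=slide('wrist','w3.png')
edge(I,z,range(-94,-10,8),'slide'); edge(I,z,(-30,-10,0,10,20),'bar')
q=(z>113.5)&(z<119)&(I[...,0]>12)&(I[...,0]<38)&(I[...,1]<40)&(I[...,1]>-104); 
print('y ends',np.percentile(I[q][:,1],[1,99]))
E
```

```text
tcp imager mm [  25.9 -122. ] z 113.8 yaw 95.07 F [-0.5  0.7 -1. ] t 7.8
slide [(-94, 14.0, 377), (-86, 14.0, 394), (-78, 14.0, 597), (-70, 14.0, 494), (-62, 14.0, 532), (-54, 14.2, 507), (-46, 14.1, 520), (-38, 14.1, 471), (-30, 14.3, 478), (-22, 14.0, 463), (-14, 39.5, 143)]
bar [(-30, 14.3, 478), (-10, 39.6, 161), (0, 39.6, 170), (10, 39.8, 171), (20, 39.7, 151)]
y ends [-94.4258142  -20.52408331]
```

View pics/w3.png

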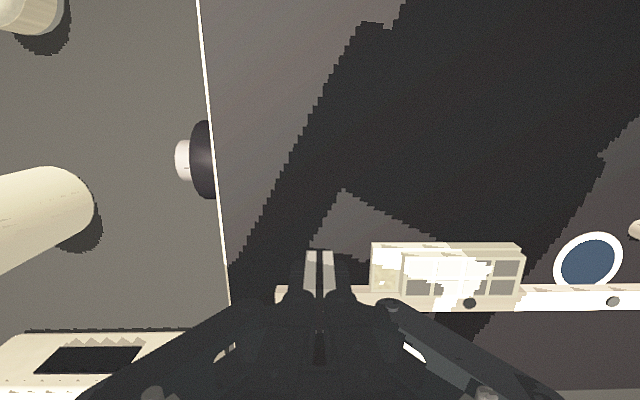

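The slide's near edge is at 14.0 mm along its whole length (ring at (588,262), slide from u=370 to 525), so it is flush with the bar at y' −95 to −19. Now I push it along.

>>> {"fn": "step_arm", "kwargs": {"travel": [[0,0.25,0],[0,0.25,0],[-0.003,0.15,0],[-0.003,0.15,0],[-0.003,0.15,0],[-0.003,0.15,0],[-0.003,0.15,0],[-0.003,0.15,0],[-0.003,0.15,0],[-0.003,0.15,0],[-0.003,0.15,0],[0,0,0]], "angular": [[0,0,0],[0,0,0],[0,0,0],[0,0,0],[0,0,0],[0,0,0],[0,0,0],[0,0,0],[0,0,0],[0,0,0],[0,0,0],[0,0,0]], "hand": [1,1,1,1,1,1,1,1,1,1,1,1]}}

```text
time_s: 8.85
tcp_pos: [0.6079, -0.178, 0.1141]
orientation: [-0.044, 0.999, 0.0, 0.0]
wrist_force: [-0.4, 0.2, -0.6]
gripper_width: 0.0002
finger_force: 0.0
```

```bash
cat >> h.py <<'E'
def look():
    tcp(); s,I,z,m=slide('wrist'); e=[]
    edge(I,z,range(-94,66,8),'front edge')
    q=(z>119.5)&(z<126)&(I[...,0]>12)&(I[...,0]<40)&(I[...,1]<64)&(I[...,1]>-104)
    c=I[q]; c=c[c[:,0]<24]; print('block y ends',np.percentile(c[:,1],[1,99]).round(1))
E
python3 -c "
from h import *
look()"
```

```text
tcp imager mm [ 26.3 -84.3] z 114.1 yaw 95.07 F [-0.4  0.2 -0.6] t 8.85
front edge [(-94, 19.1, 49), (-86, 15.0, 73), (-78, 14.0, 85), (-70, 13.9, 183), (-62, 14.1, 545), (-54, 14.1, 469), (-46, 14.0, 419), (-38, 14.0, 454), (-30, 14.0, 518), (-22, 14.2, 509), (-14, 14.1, 523), (-6, 14.1, 498), (2, 40.1, 145), (10, 40.0, 163), (18, 39.7, 165), (26, 39.5, 173), (34, 39.6, 170), (42, 3.2, 211), (50, 1.0, 324), (58, 1.0, 336)]
block y ends [-94.2  -3.6]
```

Still flat on the bar, so I continue.

>>> {"fn": "step_arm", "kwargs": {"travel": [[-0.002,0.15,0],[-0.002,0.15,0],[-0.002,0.15,0],[-0.002,0.15,0],[-0.002,0.15,0],[-0.002,0.15,0],[-0.002,0.15,0],[-0.002,0.15,0],[-0.002,0.15,0],[-0.002,0.15,0],[-0.002,0.15,0],[0,0,0]], "angular": [[0,0,0],[0,0,0],[0,0,0],[0,0,0],[0,0,0],[0,0,0],[0,0,0],[0,0,0],[0,0,0],[0,0,0],[0,0,0],[0,0,0]], "hand": [1,1,1,1,1,1,1,1,1,1,1,1]}}

```text
time_s: 9.9
tcp_pos: [0.6054, -0.1451, 0.1141]
orientation: [-0.044, 0.999, 0.0, 0.0]
wrist_force: [-0.4, 1.2, -0.1]
gripper_width: -0.0001
finger_force: 0.0
```

```bash
python3 -c "
from h import *
look()"
```

```text
tcp imager mm [ 26.7 -51.4] z 114.1 yaw 95.07 F [-0.4  1.2 -0.1] t 9.9
front edge [(-94, 39.8, 98), (-86, 39.7, 86), (-78, 39.8, 134), (-70, 39.4, 66), (-62, 19.5, 38), (-54, 15.5, 74), (-46, 15.3, 60), (-38, 13.7, 176), (-30, 14.0, 533), (-22, 13.9, 475), (-14, 13.9, 434), (-6, 13.9, 460), (2, 14.1, 514), (10, 14.1, 506), (18, 14.1, 518), (26, 14.0, 501), (34, 40.1, 131), (42, 3.7, 188), (50, 1.0, 320), (58, 0.9, 332)]
block y ends [-61.3  29.4]
```

>>> {"fn": "step_arm", "kwargs": {"travel": [[-0.001,0.15,0],[-0.001,0.15,0],[-0.001,0.15,0],[-0.001,0.15,0],[-0.001,0.15,0],[-0.001,0.15,0],[-0.001,0.15,0],[-0.001,0.15,0],[-0.001,0.15,0],[0,0.1,0],[0,0.05,0],[0,0,0]], "angular": [[0,0,0],[0,0,0],[0,0,0],[0,0,0],[0,0,0],[0,0,0],[0,0,0],[0,0,0],[0,0,0],[0,0,0],[0,0,0],[0,0,0]], "hand": [1,1,1,1,1,1,1,1,1,1,1,1]}}

```text
time_s: 10.95
tcp_pos: [0.603, -0.1155, 0.1141]
orientation: [-0.044, 0.999, 0.0, 0.0]
wrist_force: [-0.1, -0.3, 0.4]
gripper_width: 0.0002
finger_force: 0.0
```

```bash
python3 -c "
from h import *
look()"
```

```text
tcp imager mm [ 26.9 -21.6] z 114.1 yaw 95.07 F [-0.1 -0.3  0.4] t 10.95
front edge [(-94, 40.0, 164), (-86, 39.8, 168), (-78, 40.0, 173), (-70, 39.7, 142), (-62, 39.7, 88), (-54, 39.7, 90), (-46, 39.5, 129), (-38, 39.6, 24), (-30, 19.5, 47), (-22, 15.5, 69), (-14, 13.8, 130), (-6, 13.9, 250), (2, 13.9, 485), (10, 14.1, 459), (18, 13.9, 438), (26, 14.0, 477), (34, 14.0, 525), (42, 4.4, 535), (50, 1.1, 697), (58, 1.1, 666)]
block y ends [-31.3  59. ]
```

Not yet at the stop. I'll creep until the force rises.

>>> {"fn": "step_arm", "kwargs": {"travel": [[0,0.05,0],[0,0.05,0],[0,0.05,0],[0,0,0]], "angular": [[0,0,0],[0,0,0],[0,0,0],[0,0,0]], "hand": [1,1,1,1]}}

```text
time_s: 11.33
tcp_pos: [0.6027, -0.1127, 0.1141]
orientation: [-0.044, 0.999, 0.0, 0.0]
wrist_force: [0.3, 0.5, -0.5]
gripper_width: -0.0003
finger_force: 0.0
```

>>> {"fn": "step_arm", "kwargs": {"travel": [[0,0.03,0],[0,0,0]], "angular": [[0,0,0],[0,0,0]], "hand": [1,1]}}

```text
time_s: 11.5
tcp_pos: [0.6027, -0.1124, 0.1141]
orientation: [-0.044, 0.999, -0.0, 0.0]
wrist_force: [-0.5, -2.7, -0.7]
gripper_width: -0.0001
finger_force: 1.0
```

>>> {"fn": "step_arm", "kwargs": {"travel": [[0,0.025,0],[0,0,0]], "angular": [[0,0,0],[0,0,0]], "hand": [1,1]}}

```text
time_s: 11.67
tcp_pos: [0.6027, -0.1123, 0.1142]
orientation: [-0.044, 0.999, -0.001, 0.0]
wrist_force: [0.7, -5.6, 0.6]
gripper_width: 0.0001
finger_force: 2.9
```

```bash
python3 -c "
from h import *
look()"
```

```text
tcp imager mm [ 26.9 -18.4] z 114.2 yaw 95.04 F [ 0.7 -5.6  0.6] t 11.6667
front edge [(-94, 39.9, 172), (-86, 39.7, 173), (-78, 39.9, 162), (-70, 39.8, 163), (-62, 39.7, 106), (-54, 39.8, 83), (-46, 39.6, 139), (-38, 39.7, 88), (-30, 19.3, 29), (-22, 15.4, 70), (-14, 15.4, 64), (-6, 13.6, 172), (2, 13.9, 523), (10, 13.9, 490), (18, 13.9, 436), (26, 14.1, 463), (34, 13.9, 514), (42, 4.8, 537), (50, 1.0, 698), (58, 1.1, 675)]
block y ends [-28.1  62. ]
```

It's firm against the stop at the predicted place, still flat on the bar. I'll retreat and check.

>>> {"fn": "step_arm", "kwargs": {"travel": [[0,-0.1,0],[0,-0.5,0],[0,-0.8,0],[0,0,-0.8],[0,0,-1],[0,0,-1],[0,0,-1],[0,0,-1],[0.5,0,0],[0.5,0,0],[0,0,0],[0,0,0]], "angular": [[0,0,0],[0,0,0],[0,0,0],[0,0,0],[0,0,0],[0,0,0],[0,0,0],[0,0,0],[0,0,0],[0,0,0],[0,0,0],[0,0,0]], "hand": [1,1,1,1,1,1,1,1,1,1,1,1]}}

```text
time_s: 12.72
tcp_pos: [0.5845, -0.1419, 0.2092]
orientation: [-0.044, 0.999, 0.0, -0.0]
wrist_force: [0.7, 0.3, 0.7]
gripper_width: -0.0
finger_force: 0.0
```

```bash
python3 - <<'E'
from h import *
look()
d=np.load('wrist_last.npz');I,z=d['I'],d['z']
for x in (18,22,27,32,36):
    q=(abs(I[...,0]-x)<1.5)&(I[...,1]>40)&(I[...,1]<75)&(z>105); g=q&(z<114); print(x,'stage seen',g.sum(),'block +y end',np.percentile(I[q&(z>120)][:,1],98).round(1) if (q&(z>120)).sum() else None)
v,u=np.where((I[...,0]>-5)&(I[...,0]<45)&(I[...,1]>-25)&(I[...,1]<80)&(z>105)&(z<127)); print(u.min(),u.max(),v.min(),v.max())
p=d['px'][max(v.min()-10,0):v.max()+10,max(u.min()-10,0):min(u.max()+10,640)]; cv2.imwrite('pics/w4.png',cv2.resize(p,None,fx=2.4,fy=2.4)[:600,:800,::-1])
E
```

```text
tcp imager mm [  6.1 -46.3] z 209.2 yaw 95.02 F [0.7 0.3 0.7] t 12.7167
front edge [(-94, 39.8, 64), (-86, 39.7, 71), (-78, 39.7, 64), (-70, 39.5, 70), (-62, 39.6, 72), (-54, 39.6, 22), (-46, 39.4, 28), (-38, 39.6, 25), (-30, 39.8, 60), (-22, 39.6, 72), (-14, 39.5, 68), (-6, 13.9, 200), (2, 13.8, 250), (10, 13.8, 210), (18, 13.8, 208), (26, 13.9, 204), (34, 13.8, 205), (42, 4.2, 221), (50, 1.1, 265), (58, 0.9, 266)]
block y ends [ 2.6 62.4]
18 stage seen 0 block +y end 62.3
22 stage seen 0 block +y end 62.3
27 stage seen 0 block +y end 62.5
32 stage seen 0 block +y end 62.1
36 stage seen 0 block +y end 62.2
343 471 193 252
```

View pics/w4.png

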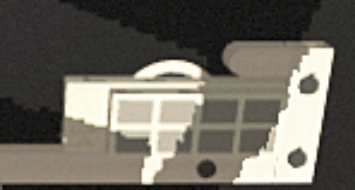

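The crop shows the slide from (65,80) to (285,155), in the pocket between toe and bar. I'll check the offset to the stop in the same depth frame, since the readings are about 1 mm low in y.

```bash
python3 - <<'E'
from h import *
d=np.load('wrist_last.npz');I,z=d['I'],d['z']
q=(z>115.5)&(z<120)&(I[...,0]>2)&(I[...,0]<50)&(I[...,1]>60)&(I[...,1]<95); print('stop y max',np.percentile(I[q][:,1],[98,99.5]),'x max', I[q][:,0].max())
q=(z>115.5)&(z<120)&(I[...,0]>2)&(I[...,0]<10)&(I[...,1]>30)&(I[...,1]<95);print('toe nose y',np.percentile(I[q][:,1],[.5,2]))
q=(z>114)&(z<119)&(I[...,0]>16)&(I[...,0]<24)&(I[...,1]>-30)&(I[...,1]<3);print('shelf end y',np.percentile(I[q][:,1],[1,3]))
s,I,z,m=slide('top')
q=(z>115.5)&(z<120)&(I[...,1]>60)&(I[...,1]<95)&(I[...,0]>0)&(I[...,0]<50); print('top: stop y',np.percentile(I[q][:,1],[5,95]) if q.sum() else None)
E
```

```text
stop y max [78.19106411 78.59042373] x max 49.9961133428437
toe nose y [43.21534609 44.00075465]
shelf end y [-10.98593794 -10.89444806]
top: stop y [61.19069305 78.32994685]
```

The stop and toe read 0.4–0.7 mm low, and the slide's ends agree with home within that error. The force rise against the stop says the same. Handing in.

```bash
python3 -c "
from bench import arm
print(arm.hand_in())"
```

```text
the job is handed in; nothing more can be done
None
```

The slide was pushed flat against the back bar, slid along it into the corner pocket until firm against the end stop, and released; I handed the job in at about 13 s, and nothing else was touched.

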